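# Switch the bench on in order

### The arm

A 7-joint arm with a two-finger parallel gripper is mounted at the origin on a cart in front of the work surface, level with it; the furniture and walls round the work are solid. World frame = base frame: x ahead of the robot, y to its left, z up, the work surface at z = 0. Lengths are in m, angles in rad, forces in N, time in s.
With the tool pointing down it reaches from about 0.35 to 0.9 m from the base axis. Payload 8.1 kg.
Tool frame: the origin (TCP) lies at the very end of the fingers, on their centre line; the grasp point (between the pads) lies 19 mm behind it; z points along the fingers, y is the line along which they close (so a half turn about z gives the same grasp; the last joint's range is limited). The gripper opens to 92 mm and grips with 3 to 60 N. Pads are 19 mm wide; open, the fingers measure 130 mm over their backs; the gripper's body (75 mm by 190 mm) begins 47 mm behind the grasp point.
Start: joints at [-1.407, 0.434, 0.025, 1.573, -0.012, 1.134, -0.075], TCP at [0.165, 0.603, 0.2] pointing down, gripper open.
Joint ranges: [-2.62, 2.62], [-0.44, 2.09], [-1.27, 1.32], [0.08, 2.57], [-1.32, 4.46], [0.12, 2], [-2.74, 2.74]. Speed limits (rad/s): [2.22, 2.22, 3.01, 3.01, 3.14, 3.14, 3.14].

### API

Orientations are given as a rotation vector (axis times angle).
In Python, from cell import arm gives the robot as it stands.
- The arm moves only by the tool jog_arm, never from a script. Its argument "rows" is a list of rows, each a list of 3 entries, a list of its own where there are three numbers: the shift along the world's x, y, z in cm, then the turn, a rotation vector about the world's x, y, z in degrees, then the opening, from 0 (shut) to 1 (fully open). A call has 1 to 8 rows; each row is the pose to reach, as a shift and turn from the pose commanded when the call began; what a row does not reach only later rows make up. A row lasts 1/8 s, in which the tool goes at most 62.5 mm and 10.7 degrees, less where a joint would pass 70% of its speed; a pose out of reach is approached as far as the arm can. A call with a gripper value outside its range is refused whole. The fingers move at their own pace and stop on an object; "newtons" is the grip in N (left out, the last holds). Time passes only in rows, so rows that repeat a pose let the fingers close. It gives the time, the measured TCP pose, the force, the opening and the grip force at its end, in the units of the state.
- arm.observe(): the state, without advancing time (a new reading comes with each control period).
- arm.get_image(name): name is "scene" or "top"; returns a dict with "img" (400x640x3 uint8, red, green, blue), "depth" (400x640 float32, m along the optical axis (not along the pixel's ray), 0 where there is no reading), "fx", "fy", "cx", "cy" (pixels), "rvec" (rotation vector, rad) and "tvec" (3), from world to camera coordinates, as OpenCV has them. Camera axes: x right, y down, z forward; pixel columns grow to the right and rows downward; lengths in m; the calibration is good to about 2 mm. A picture is of the moment at which its call begins.
- arm.sign_off(): hands the job in; it is judged then, once.
The state is a dict: "clock": time; "joints": joint angles; "dq": joint speeds; "joint_efforts": joint torques, N m; "position": TCP position; "ee_rot": TCP orientation; "force": force on the tool from outside, world axes, zero at the start; "ft_torque": the same for the moment, N m; "width": opening from 0.0 (shut) to 1.0 (fully open); "gripper_force": force on a finger pad.
Only numpy, scipy, OpenCV 4.12 (cv2) and the standard library are available. Lean on these libraries where they do the work, as an engineer would, in place of code of your own. Each camera call takes 0.05 s, during which the arm holds its last target. There are 200 camera calls.

### The job

Get the goldsmith's bench ready for polishing by tapping its three rocker switches on, in this order: the dust extraction (the large rectangular box with the broad rocker), then the lamp (the round box), then the handpiece (the narrow box). Lightly press down the raised end of each rocker with a fingertip until it has tipped fully over. Only press: do not pick up or shove the switch boxes, and leave the other things where they stand.

Things in the scene. Friction and masses are not known exactly. Their poses are not given: they have to be found in the camera images.
- broad_switch: the dust extraction switch: the largest box, grey, 110 x 96 mm on plan and 40 mm high, with a broad rocker 56 mm wide across y on its top. Loose, over 0.4 kg. Origin: centre of the underside; z up, x along the rocker's 64 mm length. The rocker pivots 50 mm above the origin about a line along y; its +x half starts level at 50 mm, its -x half stands up, its end 11 mm higher. A cable stub sticks out at +x
- broad_switch_spot (a point): the spot to press on that rocker: on the top face of its raised (-x) half, on the midline, 24 mm from the pivot. It moves with the rocker, from about 8.5 mm above level down to level, 50 mm above the bench and 10 mm above the box's top, when tipped fully over
- broad_switch_rocker (a joint): angle of that rocker (rad): starts near 0, off, -x half raised; 0.36 at its stop, tipped fully over, on, with the -x half level and the +x half raised. It stays where it is left; about 2 N at the spot tips it. Past the stop the whole rocker gives on a spring: it starts to sink at 4.5 N, by 6 mm at 13.5 N, then it is hard
- round_switch: the lamp switch: a round grey box, 104 mm across and 34 mm high, with a rocker 32 mm wide across y on its top. Loose, over 0.4 kg. Origin: centre of the underside; z up, x along the rocker's 64 mm length. The rocker pivots 44 mm above the origin about a line along y; its +x half starts level at 44 mm, its -x half stands up, its end 11 mm higher. A cable stub sticks out at +x
- round_switch_spot (a point): the spot to press on that rocker: on the top face of its raised (-x) half, on the midline, 24 mm from the pivot. It moves with the rocker, from about 8.5 mm above level down to level, 44 mm above the bench and 10 mm above the box's top, when tipped fully over
- round_switch_rocker (a joint): angle of that rocker (rad): starts near 0, off, -x half raised; 0.36 at its stop, tipped fully over, on, with the -x half level and the +x half raised. It stays where it is left; about 2 N at the spot tips it. Past the stop the whole rocker gives on a spring: it starts to sink at 4.5 N, by 6 mm at 13.5 N, then it is hard
- narrow_switch: the handpiece switch: a narrow grey box, 120 x 46 mm on plan and 34 mm high, with a narrow rocker 22 mm wide across y on its top. Loose, over 0.4 kg. Origin: centre of the underside; z up, x along the rocker's 64 mm length. The rocker pivots 44 mm above the origin about a line along y; its +x half starts level at 44 mm, its -x half stands up, its end 11 mm higher. A cable stub sticks out at +x
- narrow_switch_spot (a point): the spot to press on that rocker: on the top face of its raised (-x) half, on the midline, 24 mm from the pivot. It moves with the rocker, from about 8.5 mm above level down to level, 44 mm above the bench and 10 mm above the box's top, when tipped fully over
- narrow_switch_rocker (a joint): angle of that rocker (rad): starts near 0, off, -x half raised; 0.36 at its stop, tipped fully over, on, with the -x half level and the +x half raised. It stays where it is left; about 2 N at the spot tips it. Past the stop the whole rocker gives on a spring: it starts to sink at 4.5 N, by 6 mm at 13.5 N, then it is hard
- steel_block: bench block of bare steel, 56 x 56 x 31 mm, loose bystander. Origin: centre of the underside
- white_tin: plain white pot, 47 mm across, 50 mm high, loose bystander. Origin: centre of the underside
- jar: small jar with a white lid, 48 mm across, 60 mm high, loose bystander. Origin: centre of the underside
- flat_pliers: flat-nose pliers lying on the bench, 44 x 140 x 10 mm, loose bystander. Origin: centre of the underside

How it is judged:
On the way, in this order (a step that is already met when the one before it is completed fails the run):
1. the dust extraction switch (broad rocker) is tipped on (value of joint broad_switch_rocker above 0.27 rad), for 0.1 s.
2. the lamp switch (round box) is tipped on (value of joint round_switch_rocker above 0.27 rad), for 0.1 s.
3. the handpiece switch (narrow box) is tipped on (value of joint narrow_switch_rocker above 0.27 rad), for 0.1 s.
At the end, for the whole second after the job is handed in: all three rockers are tipped over (joint above 0.27 of 0.36 rad), the switch boxes at rest within 25 mm and the bystanders within 20 mm of where they started (value of joint each of broad_switch_rocker, round_switch_rocker, narrow_switch_rocker above 0.27 rad and linear speed of each of broad_switch, round_switch, narrow_switch below 0.01 m/s and distance of each of broad_switch, round_switch, narrow_switch from where it was at the start of the episode below 0.025 m and distance of each of steel_block, white_tin, jar, flat_pliers from where it was at the start of the episode below 0.02 m); the robot touches nothing.
It fails at once if a switch box is shoved more than 25 mm, lifted or tipped up (distance of any of broad_switch, round_switch, narrow_switch from where it was at the start of the episode above 0.025 m or height (world z) of any of broad_switch, round_switch, narrow_switch above 0.012 m or angle between any of broad_switch, round_switch, narrow_switch's own z axis and vertical above 0.15 rad).
It fails at once if a switch is pressed harder than 25 N (contact force between any of the fingers, the arm and broad_switch above 25 N or contact force between any of the fingers, the arm and round_switch above 25 N or contact force between any of the fingers, the arm and narrow_switch above 25 N).
It fails at once if a switch is tipped on before the one that comes ahead of it in the order ((value of joint round_switch_rocker above 0.18 rad and value of joint broad_switch_rocker below 0.18 rad) or (value of joint narrow_switch_rocker above 0.18 rad and value of joint round_switch_rocker below 0.18 rad)).
It fails at once if a bystander is moved more than 20 mm (distance of any of steel_block, white_tin, jar, flat_pliers from where it was at the start of the episode above 0.02 m).
It also fails if it takes over 51 s, if anything falls off the work surface, if the arm or the gripper's body presses on something with over 40 N, if the wrist force passes 120 N, or if a joint passes its speed limit or range.

## Working session

There is one attempt and no reset: what is moved stays moved. The work goes in short steps, Python scripts to look and compute and a tool call to move; the robot and the scene stay as the last step left them, time stands still between calls to the robot, and variables do not carry over. Pictures are saved under pics/ and viewed, at most 10 in all, crops included, and the job is handed in when it is done.

Besides the shell and the picture viewer there is one more tool, called after "Emit:" as name([rows], argument=value, ...), one row to a line, values as JSON. jog_arm: Moves the arm, as the interface text tells. Its arguments: {"type":"object","properties":{"rows":{"type":"array","items":{"type":"array"}},"newtons":{"type":"number"}},"required":["rows"]}

```bash
mkdir -p pics; cat > h.py <<'E'
import numpy as np,cv2
from cell import arm
def grab(n):
    d=arm.get_image(n); np.savez(f'/tmp/{n}.npz',**d); return d
def load(n): return dict(np.load(f'/tmp/{n}.npz'))
def pts(d):
    R,_=cv2.Rodrigues(np.array(d['rvec'],float)); z=d['depth']
    v,u=np.mgrid[:z.shape[0],:z.shape[1]]
    P=np.stack([(u-d['cx'])/d['fx']*z,(v-d['cy'])/d['fy']*z,z],-1)-np.ravel(d['tvec'])
    W=P@R; W[z==0]=np.nan; return W
E
python3 - <<'E'
from h import *
for n in('top','scene'):
    d=grab(n); cv2.imwrite(f'pics/{n}0.png',d['img'][...,::-1])
s=arm.observe(); print(s)
E
```

```text
{'clock': 0.1, 'joints': array([-1.40663962,  0.4351568 ,  0.02498412,  1.57397979, -0.01161333,
        1.13399503, -0.07509315]), 'dq': array([-0.00075557, -0.00115997,  0.00121277, -0.00171831, -0.0003424 ,
        0.00099406, -0.00016707]), 'joint_efforts': array([ 2.25445103e-03, -6.69124389e+01,  9.87186246e-01, -3.15151227e+01,
       -6.07387698e-02,  3.73801624e-02,  6.32361866e-05]), 'position': array([0.16468036, 0.60241446, 0.1988316 ]), 'ee_rot': array([-4.17890918e-01, -3.11360748e+00,  2.18680360e-03]), 'force': array([ 0.43310725,  0.24664553, -0.17389292]), 'ft_torque': array([-0.01170651, -0.0212855 ,  0.01997861]), 'gripper_force': 0.0, 'width': 0.9988344594581013}
```

View pics/top0.png

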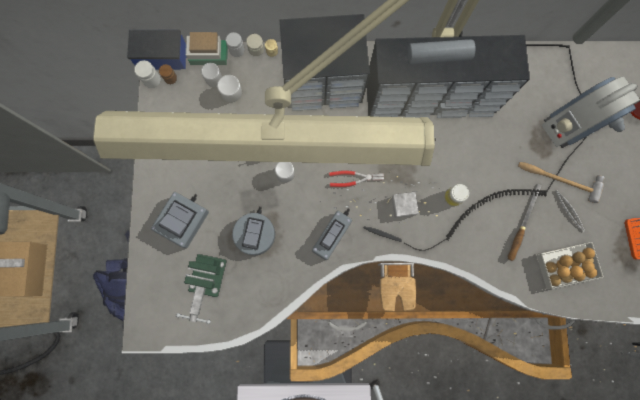

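View pics/scene0.png

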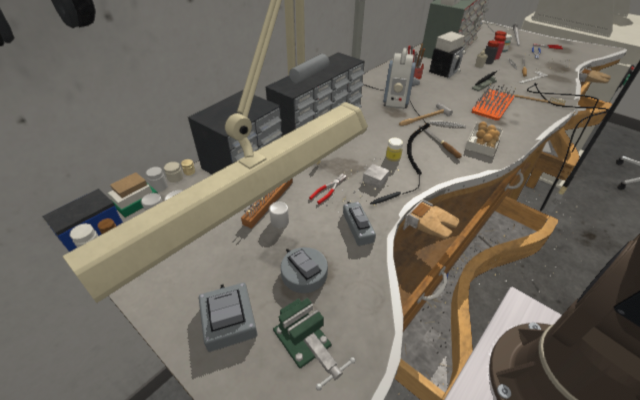

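The top view shows the broad box at (179,220), round at (254,233) and narrow at (332,234), with cable stubs up and to the right. A lamp hood spans rows 110–165, and the vise is at (205,280). Next I'll measure the positions.

```bash
python3 - <<'E'
from h import *
d=load('top'); W=pts(d); print(d['tvec'],d['rvec'],d['fx'])
np.set_printoptions(precision=3,suppress=True)
for n,(u,v) in dict(broad=(179,220),round=(254,233),narrow=(332,234),bench=(290,260),vise=(205,275),lampL=(110,140),lamp=(270,150),lampR=(420,150),tin=(285,171)).items(): print(n,W[v,u])
for n,(u0,v0,u1,v1) in dict(b=(145,185,215,255),r=(225,200,285,265),n=(305,200,360,265)).items():
    w=W[v0:v1,u0:u1]; print(n,np.nanmax(w[...,2]))
    cv2.imwrite(f'pics/c_{n}.png',cv2.resize(d['img'][v0:v1,u0:u1,::-1],None,fx=5,fy=5,interpolation=cv2.INTER_CUBIC))
    hull=w[(w[...,2]>0.025)&(w[...,2]<.08)]
    r=cv2.minAreaRect(hull[:,:2].astype(np.float32)*1000); print(len(hull),r)
    for lo,hi in((.025,.042),(.043,.049),(.049,.054),(.054,.07)):
        h=w[(w[...,2]>lo)&(w[...,2]<hi)]; print(lo,len(h),h.mean(0) if len(h) else '')
import os
ims=[cv2.resize(cv2.imread(f'pics/c_{n}.png'),(260,300)) for n in 'brn']
cv2.imwrite('pics/crops.png',np.hstack(ims))
E
```

```text
[-0.03011515  0.578704    1.11926957] [ 2.12663332 -2.13438224  0.19768049] 479.1315695776533
broad [0.542 0.301 0.051]
round [0.511 0.12  0.044]
narrow [ 0.507 -0.07   0.045]
bench [ 0.448  0.034 -0.001]
vise [0.411 0.242 0.013]
lampL [0.705 0.429 0.173]
lamp [0.685 0.073 0.161]
lampR [ 0.683 -0.266  0.165]
tin [0.664 0.045 0.051]
b 0.06433172286176525
1764 ((551.0745239257812, 304.15399169921875), (97.04647827148438, 119.01143646240234), 60.816593170166016)
0.025 894 [0.544 0.302 0.038]
0.043 257 [0.553 0.299 0.046]
0.049 308 [0.552 0.303 0.051]
0.054 212 [0.531 0.316 0.057]
r 0.05919953687720059
1373 ((510.96820068359375, 123.38182830810547), (101.7562484741211, 102.13858795166016), 44.949066162109375)
0.025 1040 [0.511 0.122 0.034]
0.043 186 [0.514 0.122 0.046]
0.049 77 [0.493 0.128 0.051]
0.054 26 [0.485 0.128 0.056]
n 0.057630530023428425
893 ((508.2237548828125, -70.59973907470703), (46.04729461669922, 120.09693908691406), 57.20977020263672)
0.025 676 [ 0.508 -0.071  0.034]
0.043 129 [ 0.509 -0.072  0.045]
0.049 52 [ 0.491 -0.058  0.052]
0.054 9 [ 0.485 -0.055  0.056]
```

View pics/crops.png

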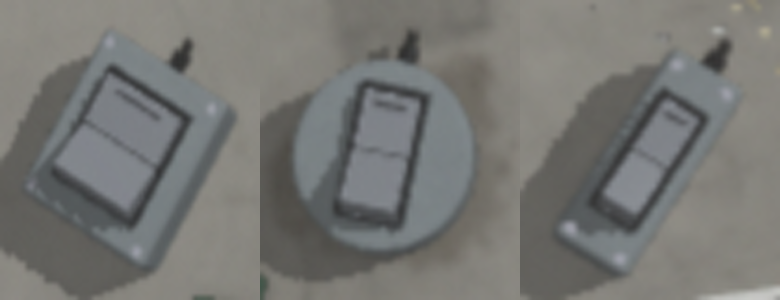

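The crops confirm that each raised half lies opposite the cable, on the side toward the robot. Next I'll fit the poses and check clearance to the lamp.

```bash
python3 - <<'E'
from h import *
from scipy.spatial.transform import Rotation as Ro
d=load('top'); W=pts(d); np.set_printoptions(precision=4,suppress=True)
B=dict(b=(145,195,212,255,.036,.044,.0585),r=(225,205,285,265,.030,.038,.0525),n=(305,208,360,265,.030,.038,.0525))
for n,(u0,v0,u1,v1,lo,hi,zs) in B.items():
    w=W[v0:v1,u0:u1].reshape(-1,3); z=w[:,2]
    top=w[(z>lo)&(z<hi)][:,:2]; c,s,a=cv2.minAreaRect((top*1000).astype(np.float32))
    rk=w[(z>hi+.002)&(z<.07)]; c2,s2,a2=cv2.minAreaRect((rk[:,:2]*1000).astype(np.float32))
    # fine axis: symmetric slope direction from raised part
    hi_p=rk[rk[:,2]>hi+.008]; 
    print(n,'box',np.round(c,1),np.round(s,1),round(a,1),'rocker',np.round(c2,1),np.round(s2,1),round(a2,1))
    yaw={'b':-(90-a) if s[0]<s[1] else a}.get(n)
    g=hi_p[:,:2].mean(0)-np.array(c)/1e3; print('  raised centroid dir yaw',np.degrees(np.arctan2(-g[1],-g[0])),np.linalg.norm(g))
    # candidate yaw from rects
q=load('scene'); S=pts(q)
for X in (W,S):
    p=X.reshape(-1,3)
    for y0 in(.4,.3,.2,.1,0,-.1,-.2):
        m=(abs(p[:,1]-y0)<.02)&(p[:,2]>.1)&(p[:,0]>.3)&(p[:,0]<.8)&(p[:,2]<.5)
        if m.sum(): k=p[m]; i=k[:,0].argmin(); print(y0,'front',k[i],'zmin',k[:,2].min(),'zmax',k[:,2].max())
    m=(p[:,0]>.3)&(p[:,0]<.45)&(p[:,1]>.13)&(p[:,1]<.33)&(p[:,2]<.2); print('vise max',p[m][:,2].max())
E
```

```text
b box [547.1 306.4] [ 97.  109.5] 60.8 rocker [548.2 304.5] [63.8 77. ] 59.3
  raised centroid dir yaw -27.80820426919453 0.0117113962041295
r box [511.8 123.7] [101.1 101.3] 30.2 rocker [512.4 123.2] [37.6 72.9] 78.6
  raised centroid dir yaw -8.970503243806698 0.012937939529729676
n box [508.1 -70.9] [ 45.8 118.6] 56.8 rocker [501.5 -66.3] [29.4 88.2] 57.1
  raised centroid dir yaw -33.91532164154804 0.016901157157748526
0.4 front [0.6739 0.4194 0.1364] zmin 0.12427351439557661 zmax 0.1824687208431647
0.3 front [0.6713 0.2977 0.1361] zmin 0.12971973774300158 zmax 0.18345728002180717
0.2 front [0.6685 0.1803 0.1365] zmin 0.12790083447603057 zmax 0.18208564054308018
0.1 front [0.6655 0.0835 0.1381] zmin 0.13009865782097366 zmax 0.18720827096127254
0 front [ 0.6628 -0.0085  0.1384] zmin 0.12907910031345282 zmax 0.29030908447856346
-0.1 front [ 0.6611 -0.1145  0.135 ] zmin 0.12603298207030683 zmax 0.181792246360978
-0.2 front [ 0.6591 -0.2141  0.1324] zmin 0.12950970318489602 zmax 0.18200219039946186
vise max 0.09000386341531555
0.4 front [0.6706 0.3898 0.135 ] zmin 0.11213097896442722 zmax 0.17916807280783584
0.3 front [0.6687 0.2894 0.1344] zmin 0.11253172259706964 zmax 0.17961337214340678
0.2 front [0.6656 0.1848 0.1328] zmin 0.112261613442894 zmax 0.17899758153704404
0.1 front [0.664  0.0899 0.1361] zmin 0.11205414474217563 zmax 0.18459255802227134
0 front [0.6606 0.0006 0.1364] zmin 0.1122751711828345 zmax 0.2925473108615439
-0.1 front [ 0.6577 -0.1006  0.1359] zmin 0.11348632261195375 zmax 0.17893567437654367
-0.2 front [ 0.6557 -0.2176  0.1337] zmin 0.1115453528812983 zmax 0.17878190573914549
vise max 0.08809858233446387
```

Emit:
jog_arm([
  [[6,-4.7,0],[0,0,-3],0],
  [[12,-9.4,0],[0,0,-6],0],
  [[18,-14.2,0],[0,0,-9],0],
  [[24,-19,-2],[0,0,-12],0],
  [[30,-23.7,-4],[0,0,-14],0],
  [[36.1,-28.5,-7],[0,0,-14],0],
  [[36.1,-28.5,-10],[0,0,-14],0],
  [[36.1,-28.5,-10],[0,0,-14],0],
], newtons=10)

```text
clock: 1.1
position: [0.5273, 0.3151, 0.0979]
ee_rot: [-0.798, -3.038, 0.002]
force: [-0.9, 0.6, -0.2]
width: 0.18
gripper_force: 0.0
```

Emit:
jog_arm([
  [[0,0,-1],[0,0,0],0],
  [[0,0,-1],[0,0,0],0],
  [[0,0,-1],[0,0,0],0],
])

```text
clock: 1.48
position: [0.525, 0.3196, 0.0902]
ee_rot: [-0.791, -3.04, -0.002]
force: [0.7, 0.3, 0.5]
width: 0.006
gripper_force: 0.0
```

```bash
python3 - <<'E'
from h import *
d=grab('scene'); cv2.imwrite('pics/s1.png',cv2.resize(d['img'][150:400,120:440,::-1],None,fx=2.4,fy=2.4))
s=arm.observe(); print(s['position'],s['force'],s['width'],s['joints'])
E
```

```text
[0.52520383 0.31954796 0.09041993] [0.07615212 0.07348471 0.4012087 ] 0.005485048385494472 [-0.75272511  0.5237544   0.17375019  1.7349264  -0.11230503  0.89126218
  0.53057724]
```

View pics/s1.png

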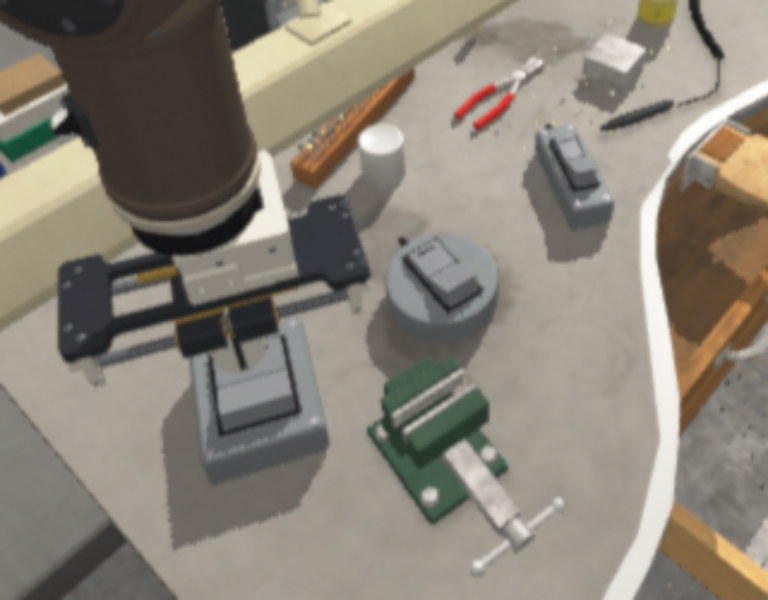

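The closed fingers are above the broad box, clear of the lamp hood and the vise. I'll descend gently.

Emit:
jog_arm([
  [[0,0,-1.5],[0,0,0],0],
  [[0,0,-2.8],[0,0,0],0],
  [[0,0,-3.1],[0,0,0],0],
  [[0,0,-3.4],[0,0,0],0],
  [[0,0,-3.7],[0,0,0],0],
  [[0,0,-4.0],[0,0,0],0],
  [[0,0,-4.1],[0,0,0],0],
  [[0,0,-4.1],[0,0,0],0],
])

```text
clock: 2.52
position: [0.5258, 0.3179, 0.0486]
ee_rot: [0.794, 3.04, 0.0]
force: [-0.6, 0.3, -0.2]
width: 0.004
gripper_force: 0.0
```

Emit:
jog_arm([
  [[0,0,-0.15],[0,0,0],0],
  [[0,0,-0.2],[0,0,0],0],
  [[0,0,-0.2],[0,0,0],0],
])

```text
clock: 2.9
position: [0.5258, 0.3179, 0.0465]
ee_rot: [-0.794, -3.039, 0.0]
force: [-0.7, 0.2, 1.0]
width: 0.001
gripper_force: 0.0
```

```bash
python3 - <<'E'
from h import *
d=grab('scene'); cv2.imwrite('pics/s2.png',cv2.resize(d['img'][220:370,160:360,::-1],None,fx=3.5,fy=3.5,interpolation=cv2.INTER_CUBIC))
s=arm.observe(); print(s['position'],s['force'])
E
```

```text
[0.52582555 0.31792477 0.04657277] [0.24778541 0.00557676 0.03587155]
```

View pics/s2.png

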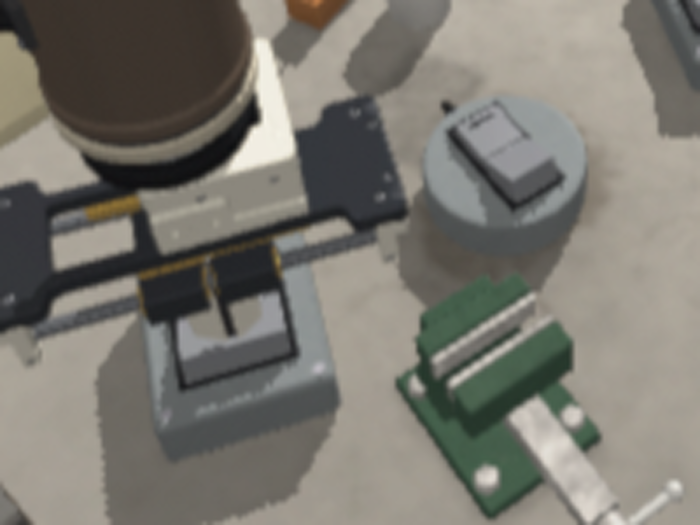

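```bash
python3 - <<'E'
from h import *
np.set_printoptions(precision=1,suppress=True,linewidth=200)
d=load('scene'); W=pts(d)
a=np.radians(-29.5)
def loc(W):
    p=W.reshape(-1,3)-[.547,.306,0]
    return np.c_[p[:,0]*np.cos(a)+p[:,1]*np.sin(a),-p[:,0]*np.sin(a)+p[:,1]*np.cos(a),p[:,2]]*1000
for n in('scene',):
    L=loc(W); m=(abs(L[:,0])<60)&(abs(L[:,1])<30)&(L[:,2]>30)&(L[:,2]<75)
    for y0 in(-22,-10,0,10,22):
        k=L[m&(abs(L[:,1]-y0)<3)]; k=k[k[:,0].argsort()]; print(y0); print(k[::3][:,[0,2]].T)
E
```

```text
-22
[[-57.5 -56.4 -56.1 -55.1 -54.5 -52.9 -51.1 -49.4 -47.1 -45.9 -43.8 -42.  -40.6 -38.7 -38.5 -38.1 -36.4 -35.7 -34.8 -34.6 -33.5 -32.9 -31.6 -29.4 -27.5 -25.9 -23.1 -20.6 -17.5 -15.4 -12.7  -9.5
   -7.7  -6.4  -3.5]
 [ 31.4  34.1  31.4  37.8  35.5  39.5  38.7  38.1  37.6  40.   39.9  38.8  40.   44.9  37.6  41.5  47.6  49.8  49.6  53.8  54.3  56.2  57.5  60.6  59.8  59.1  57.   56.3  54.8  54.8  53.9  51.2
   51.8  51.7  51.5]]
-10
[[-57.3 -56.5 -55.5 -54.7 -53.1 -51.6 -50.4 -47.7 -46.6 -45.2 -42.4 -40.3 -39.8 -38.6 -37.6 -36.3 -36.2 -35.2 -34.4 -33.8 -32.3 -31.7 -30.9 -30.3 -27.1 -25.7]
 [ 34.   35.2  37.9  38.7  39.3  41.4  41.4  39.   39.5  40.3  38.9  40.2  40.2  41.7  42.   44.7  47.9  49.6  49.3  50.2  57.8  55.9  60.   56.   58.5  59.5]]
0
[[-57.2 -56.3 -56.1 -55.2 -54.8 -52.6 -50.9 -49.4 -46.9 -44.3 -43.1 -41.8 -39.7 -38.4 -38.1 -36.9 -36.6 -36.4 -35.6 -35.  -33.9 -33.5 -33.  -32.6 -30.7 -29.  -25.5]
 [ 31.2  30.6  36.1  35.7  37.2  38.1  39.6  39.1  39.4  38.4  41.8  42.   40.5  40.7  42.6  51.7  45.4  48.5  46.2  50.5  50.1  53.8  60.6  56.7  60.1  59.7  58.2]]
10
[[-57.  -56.7 -55.7 -54.3 -53.2 -52.7 -50.2 -48.4 -47.  -46.1 -44.5 -42.8 -39.4 -38.8 -38.  -37.7 -36.2 -35.7 -35.  -34.6 -33.9 -33.3 -31.8 -31.3 -29.8 -27.3 -25.8 -23.9]
 [ 34.9  30.9  30.2  36.1  35.1  41.2  38.9  39.2  41.2  38.5  40.3  40.7  46.5  46.4  42.8  40.1  45.4  52.3  54.6  51.5  53.7  53.7  55.9  60.4  60.2  58.   58.   58.2]]
22
[[-57.2 -56.4 -55.9 -54.7 -53.8 -52.  -51.1 -48.9 -46.6 -44.9 -43.5 -41.4 -39.7 -38.6 -37.8 -37.  -36.5 -35.2 -34.7 -33.9 -33.1 -32.6 -31.8 -29.6 -27.1 -23.9 -22.  -20.2 -18.4 -15.9 -13.9 -12.5
   -9.2  -6.9  -1.6]
 [ 30.3  32.1  31.4  40.7  37.8  39.   39.9  38.3  41.3  40.2  39.2  40.1  41.5  40.6  40.6  40.3  48.7  48.5  50.   56.2  52.6  58.5  59.4  59.2  58.4  56.5  56.8  56.7  56.1  54.5  53.7  53.4
   52.4  52.1  49.6]]
```

The rocker is still raised, although the TCP reads 46 mm with no force. I'll locate the actual fingertip.

```bash
python3 - <<'E'
from h import *
np.set_printoptions(precision=1,suppress=True,linewidth=200)
d=load('scene'); W=pts(d)
a=np.radians(-29.5)
p=W-[.547,.306,0]
L=np.stack([p[...,0]*np.cos(a)+p[...,1]*np.sin(a),-p[...,0]*np.sin(a)+p[...,1]*np.cos(a),p[...,2]],-1)*1000
# print columns of local coords down the finger; crop px (x,y)/3.5+(160,220)
for u in(214,218,222,226,230,234,238):
    print(u); 
    for v in range(296,332,3): print('  ',v,L[v,u],d['img'][v,u])
cv2.imwrite('pics/s3.png',cv2.resize(d['img'][285:345,190:260,::-1],None,fx=10,fy=10,interpolation=cv2.INTER_CUBIC)[:600,:700])
E
```

```text
214
   296 [-48.6   5.5 163.5] [54 50 43]
   299 [-53.6   6.3 162.6] [35 37 41]
   302 [-60.6   6.7 164.9] [37 39 43]
   305 [-63.    7.9 160.2] [30 32 34]
   308 [-61.8   9.5 150.2] [33 34 36]
   311 [-36.4  14.9 102.4] [133 130 121]
   314 [-11.6  20.5  54.3] [148 148 150]
   317 [-18.9  21.1  56. ] [153 154 156]
   320 [-27.1  21.5  59.4] [151 152 155]
   323 [-32.6  22.4  58.5] [87 88 91]
   326 [-35.4  23.7  53.2] [85 86 87]
   329 [-35.4  25.6  43. ] [63 63 65]
218
   296 [-38.3   0.8 145.6] [91 81 64]
   299 [-53.4   0.4 159.4] [93 80 57]
   302 [-60.9   1.  162.2] [67 60 46]
   305 [-61.3   2.3 154.6] [41 40 37]
   308 [-61.7   3.7 146.9] [68 67 64]
   311 [-36.7   8.6  99.4] [139 135 124]
   314 [-37.2  10.1  91. ] [138 134 124]
   317 [-21.7  14.   56.6] [151 153 154]
   320 [-30.2  14.5  60.5] [102 103 105]
   323 [-32.4  15.9  54.1] [85 85 88]
   326 [-35.9  17.1  50. ] [84 84 86]
   329 [-37.4  18.6  42.5] [47 49 50]
222
   296 [-52.6  -6.7 163.2] [35 37 40]
   299 [-57.7  -5.9 162.5] [43 42 42]
   302 [-62.8  -5.1 162. ] [54 49 39]
   305 [-35.3  -0.6 112. ] [45 43 42]

[... 1497 characters left out ...]
4 [-25.6 -15.1  57.4] [152 153 157]
   317 [-31.8 -14.1  57.4] [88 89 91]
   320 [-34.5 -12.8  51.8] [85 86 87]
   323 [-36.3 -11.5  44.7] [61 62 64]
   326 [-39.8 -10.3  40.2] [91 94 94]
   329 [-45.9  -9.3  40.5] [96 99 99]
238
   296 [-60.4 -31.2 162.5] [62 55 45]
   299 [-62.  -30.1 156.6] [33 33 34]
   302 [-61.9 -28.9 148. ] [50 51 53]
   305 [ -4.2 -25.3  49.7] [151 153 156]
   308 [-12.9 -24.3  53.2] [154 154 158]
   311 [-21.2 -23.3  56.4] [154 155 158]
   314 [-28.8 -22.2  58.7] [137 138 141]
   317 [-33.1 -21.1  55.7] [85 86 88]
   320 [-35.7 -19.8  49.8] [84 84 86]
   323 [-38.4 -18.5  44. ] [46 48 49]
   326 [-40.9 -17.2  37.9] [95 99 98]
   329 [-47.3 -16.2  38.7] [137 141 141]
```

View pics/s3.png

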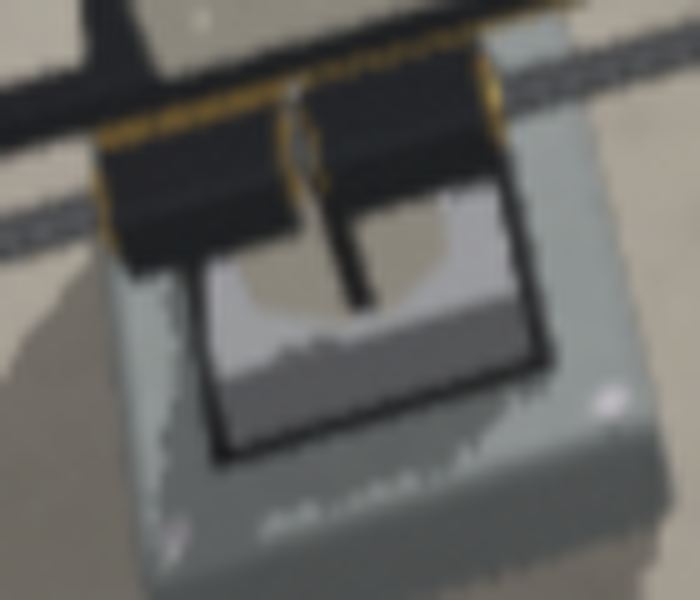

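The picture shows the rounded fingertips ending about 75 mm up, well above the rocker. So the real tip is some 25 mm higher than the reported TCP, while x and y agree. I'll descend by feel.

Emit:
jog_arm([
  [[0,0,-0.4],[0,0,0],0],
  [[0,0,-0.8],[0,0,0],0],
  [[0,0,-1.0],[0,0,0],0],
  [[0,0,-1.2],[0,0,0],0],
  [[0,0,-1.2],[0,0,0],0],
])

```text
clock: 3.58
position: [0.5257, 0.3178, 0.0344]
ee_rot: [-0.794, -3.039, 0.0]
force: [0.8, 0.3, -0.3]
width: 0.004
gripper_force: 0.0
```

```bash
cat >> h.py <<'E'
def local(W,c,yaw):
    a=np.radians(yaw); p=W-[c[0],c[1],0]
    return np.stack([p[...,0]*np.cos(a)+p[...,1]*np.sin(a),-p[...,0]*np.sin(a)+p[...,1]*np.cos(a),p[...,2]],-1)*1000
def report(c,yaw,hw,n='scene'):
    """top height along the rocker's edges, and lowest finger (beige) points"""
    np.set_printoptions(precision=1,suppress=True,linewidth=200)
    d=grab(n); L=local(pts(d),c,yaw); x,y,z=L[...,0],L[...,1],L[...,2]
    for lo in range(-32,32,8):
        m=(x>=lo)&(x<lo+8)&(abs(y)<hw)&(z>41)&(z<75); print(lo,m.sum(),np.median(z[m]) if m.any() else '',end=' | ')
    i=d['img'].astype(int); b=(i[...,0]-i[...,2]>8)&(i[...,0]>100)&(abs(x)<60)&(abs(y)<40)&(z>45)&(z<130)
    if b.any(): k=L[b]; print('\nfinger',k[k[:,2].argsort()][:6].tolist(),np.median(k,0))
    s=arm.observe(); print(s['clock'],s['position']*1000,s['force'])
E
python3 -c "
from h import *
report((.547,.306),-29.5,27)"
```

```text
-32 47 58.75153112324786 | -24 30 56.05612795729172 | -16 12 53.949472109854014 | -8 0  | 0 0  | 8 0  | 16 0  | 24 0  | 
finger [[-36.164957360733595, -7.212589476032178, 65.22983888100262], [-37.397208127550485, 3.651615403283043, 66.50941104295102], [-36.16151978339317, 1.6179738563439505, 66.78645254770463], [-35.78623800160374, -9.355218141876836, 66.92835983366531], [-35.749466444752755, -6.009909259387457, 68.79995099426858], [-35.58903002030974, -11.510468600738927, 68.920883037154]] [-36.8   1.4  81.7]
3.625 [525.8 317.9  34.5] [0.5 0.1 0.1]
```

Emit:
jog_arm([
  [[0.2,-0.1,-0.2],[0,0,0],0],
  [[0.2,-0.1,-0.4],[0,0,0],0],
  [[0.2,-0.1,-0.6],[0,0,0],0],
  [[0.2,-0.1,-0.8],[0,0,0],0],
  [[0.2,-0.1,-1.0],[0,0,0],0],
  [[0.2,-0.1,-1.2],[0,0,0],0],
  [[0.2,-0.1,-1.3],[0,0,0],0],
  [[0.2,-0.1,-1.3],[0,0,0],0],
])

```text
clock: 4.62
position: [0.5278, 0.317, 0.0218]
ee_rot: [0.794, 3.039, 0.0]
force: [-1.2, 0.9, 6.3]
width: 0.009
gripper_force: 3.0
```

```bash
python3 -c "
from h import *
report((.547,.306),-29.5,27)"
```

```text
-32 56 48.48023545835184 | -24 37 48.416880549547116 | -16 1 48.75020093345563 | -8 0  | 0 0  | 8 0  | 16 0  | 24 0  | 
finger [[-34.377413757591206, 1.7663871119671122, 52.896063859972784], [-34.329752161913824, 3.446994698156347, 53.814034612730765], [-33.932271852449105, 6.832482180058566, 55.138801291139934], [-34.71515984114905, 5.068226819104219, 55.450008339435875], [-33.73577289789088, -9.863632748919375, 55.92304583694618], [-34.565281836971565, -6.041120718085602, 55.93599046435168]] [-34.7   1.9  70.7]
4.675 [527.8 317.   21.8] [-2.  -0.   5.4]
```

The broad rocker is level and the force is about 6 N, so it's tipped fully over. On to the round switch.

Emit:
jog_arm([
  [[0,0,2.5],[0,0,0],0],
  [[0,0,5],[0,0,0],0],
  [[-1.2,-5,5],[0,0,6],0],
  [[-2.4,-10,5],[0,0,12],0],
  [[-3.2,-15,5],[0,0,16],0],
  [[-3.7,-18.9,5],[0,0,18.5],0],
  [[-3.7,-18.9,2.5],[0,0,18.5],0],
  [[-3.7,-18.9,1.8],[0,0,18.5],0],
])

```text
clock: 5.68
position: [0.4901, 0.127, 0.0386]
ee_rot: [-0.297, -3.126, 0.001]
force: [0.6, 0.3, 0.6]
width: 0.005
gripper_force: 0.0
```

```bash
python3 -c "
from h import *
report((.547,.306),-29.5,27)
report((.512,.1235),-11,15)
d=load('scene');cv2.imwrite('pics/s4.png',cv2.resize(d['img'][200:360,180:400,::-1],None,fx=3.5,fy=3.5,interpolation=cv2.INTER_CUBIC))"
```

```text
-32 114 49.739609431802236 | -24 108 49.82191887795241 | -16 115 49.718090663159266 | -8 105 49.59586892009153 | 0 130 51.79856776370585 | 8 127 54.77705104432043 | 16 125 57.68567525393621 | 24 67 60.054018688992116 | 5.725 [490.  127.6  38.3] [ 0.2  0.6 -1.1]
-32 37 53.036640767508764 | -24 17 49.40377150185595 | -16 17 47.18106037786836 | -8 14 44.39632383578708 | 0 19 43.90188527975443 | 8 4 42.96822198669001 | 16 11 43.88396983543686 | 24 20 43.49412803980238 | 
finger [[-34.57719910990916, 3.4265605387329057, 71.39352355761885], [-34.97083090027923, -4.013760001577395, 72.59790642911679], [-36.246738518816635, -5.640839926197949, 72.64122982096232], [-35.362844331247885, -6.301294183297114, 74.55573171287409], [-34.6822369428427, -9.410663996703102, 74.74621233933749], [-34.99912214627734, 3.7188845973676004, 75.44541515559901]] [-35.2   7.   88.2]
5.775 [490.3 128.1  38.9] [-0.8  0.   1.2]
```

View pics/s4.png

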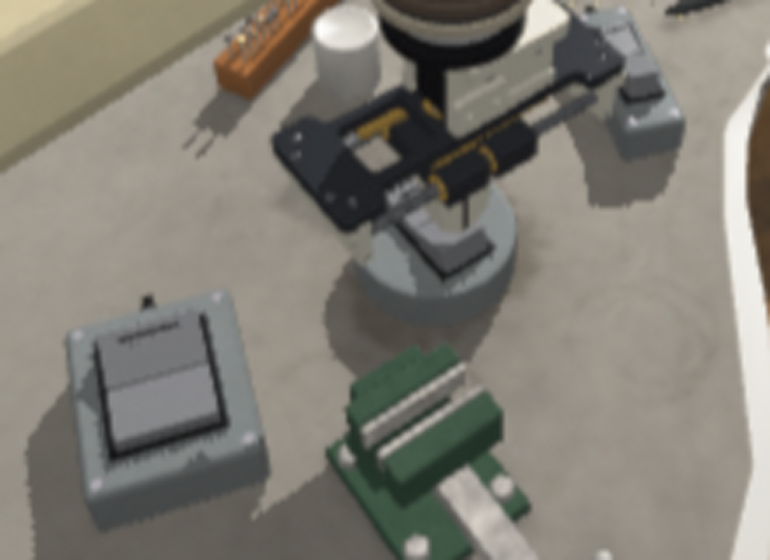

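The broad rocker is tipped and its box hasn't moved. The fingers are centred over the round rocker's raised half, so I'll press.

Emit:
jog_arm([
  [[0,0,-0.6],[0,0,0],0],
  [[0,0,-1.0],[0,0,0],0],
  [[0,0,-1.3],[0,0,0],0],
  [[0,0,-1.6],[0,0,0],0],
  [[0,0,-1.9],[0,0,0],0],
  [[0,0,-2.2],[0,0,0],0],
  [[0,0,-2.3],[0,0,0],0],
  [[0,0,-2.3],[0,0,0],0],
])

```text
clock: 6.78
position: [0.4908, 0.1279, 0.0167]
ee_rot: [0.295, 3.128, 0.0]
force: [-1.4, 0.8, 4.7]
width: 0.007
gripper_force: 2.3
```

```bash
python3 -c "
from h import *
report((.512,.1235),-11,15)"
```

```text
-32 12 42.9979669567566 | -24 7 43.73997107852922 | -16 5 42.966701855288235 | -8 2 43.53788954674319 | 0 9 45.93345171998834 | 8 12 46.68293765364359 | 16 0  | 24 8 52.770633201366735 | 
finger [[-35.70943164412718, -3.4959720974393504, 49.7183783474344], [-35.03204574033231, 3.8690121771361303, 51.59220011454315], [-35.11753494257282, -3.9373515327507587, 52.213769490349264], [-34.52912106268486, -7.019455655214491, 52.53731656213918], [-34.91798412322853, 6.3773056787893365, 53.55840959633924], [-34.531808932483536, -4.374086014567226, 54.70917712511513]] [-34.7   8.2  67.7]
6.825 [490.8 127.9  16.7] [-0.8 -0.4  4.8]
```

The round rocker is tipped. On to the narrow one.

Emit:
jog_arm([
  [[0,0,2.5],[0,0,0],0],
  [[0,0,5],[0,0,0],0],
  [[0,-5,5],[0,0,-7],0],
  [[-0.1,-10,5],[0,0,-14],0],
  [[-0.1,-15,5],[0,0,-20],0],
  [[-0.1,-18.7,5],[0,0,-22],0],
  [[-0.1,-18.7,3],[0,0,-22],0],
  [[-0.1,-18.7,2.2],[0,0,-22],0],
])

```text
clock: 7.82
position: [0.4893, -0.0595, 0.0378]
ee_rot: [-0.888, -3.013, 0.001]
force: [-0.0, -0.6, 0.7]
width: 0.007
gripper_force: 0.0
```

```bash
python3 -c "
from h import *
report((.512,.1235),-11,15)
report((.508,-.071),-33,10)
d=load('scene');cv2.imwrite('pics/s5.png',cv2.resize(d['img'][160:320,240:440,::-1],None,fx=3.5,fy=3.5,interpolation=cv2.INTER_CUBIC))"
```

```text
-32 42 43.47037180379574 | -24 45 43.63007892287866 | -16 39 43.65824229693493 | -8 41 43.541197436045366 | 0 56 45.59344813341817 | 8 53 48.64484722832733 | 16 56 51.740397711476106 | 24 29 53.76236507801347 | 7.875 [488.9 -59.   37.2] [ 0.1 -0.1 -0.8]
-32 23 52.735082905166486 | -24 12 49.569357377259074 | -16 6 46.70068934063838 | -8 10 43.59248341395734 | 0 9 43.990416234935374 | 8 8 43.7217841673874 | 16 7 44.94708561231294 | 24 8 43.49589005322564 | 
finger [[-33.63339740205213, -4.877745089316959, 69.00829129635856], [-35.72885689386435, -8.994277884021297, 69.993819896725], [-35.12435592721371, -6.71452157152328, 69.9994719755838], [-35.18392461062878, -8.896320299379989, 72.83737393929555], [-34.691743860731776, 5.923257757140041, 72.92543956743918], [-35.454106429759555, 3.734054040917813, 73.10040196199405]] [-35.    4.1  92.2]
7.925 [489.2 -58.7  37.8] [-0.   0.2  0. ]
```

View pics/s5.png

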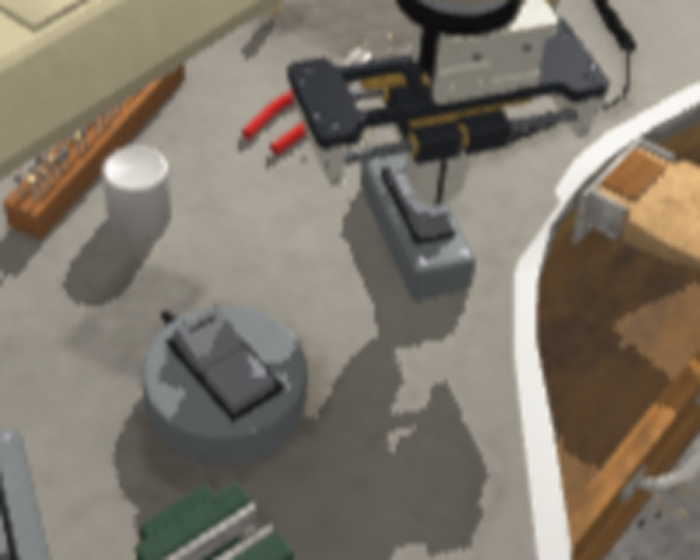

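The round rocker is tipped, and the fingers are aligned over the narrow rocker's raised end.

Emit:
jog_arm([
  [[0,0,-0.6],[0,0,0],0],
  [[0,0,-0.9],[0,0,0],0],
  [[0,0,-1.2],[0,0,0],0],
  [[0,0,-1.5],[0,0,0],0],
  [[0,0,-1.8],[0,0,0],0],
  [[0,0,-2.1],[0,0,0],0],
  [[0,0,-2.2],[0,0,0],0],
  [[0,0,-2.2],[0,0,0],0],
])

```text
clock: 8.93
position: [0.4898, -0.0591, 0.0166]
ee_rot: [-0.887, -3.014, -0.0]
force: [-1.3, 1.5, 3.7]
width: 0.006
gripper_force: 2.3
```

Emit:
jog_arm([
  [[0,0,2],[0,0,0],0],
  [[0,0,6],[0,0,0],0],
  [[0,0,12],[0,0,0],0],
  [[-4,0,18],[0,0,0],0],
  [[-4,0,18],[0,0,0],0],
  [[-4,0,18],[0,0,0],0],
])

```text
clock: 9.68
position: [0.45, -0.059, 0.1968]
ee_rot: [0.886, 3.013, 0.001]
force: [-0.9, -0.7, -0.5]
width: 0.008
gripper_force: 0.0
```

```bash
python3 -c "
from h import *
report((.508,-.071),-33,10)
report((.512,.1235),-11,15)
report((.547,.306),-29.5,27)"
```

```text
-32 23 43.29973061736804 | -24 21 43.48917070614264 | -16 15 43.715326869973936 | -8 23 43.77439230793352 | 0 24 45.959962023876315 | 8 29 48.903539256065386 | 16 27 51.74259748867157 | 24 15 52.4775019255847 | 9.725 [449.8 -59.  195.9] [ 0.3  0.8 -0.4]
-32 44 43.873561415724694 | -24 43 43.993168861398516 | -16 41 43.778914548817454 | -8 46 43.441374557495124 | 0 48 45.95773616365169 | 8 48 48.541812646954945 | 16 55 51.483271852624654 | 24 29 53.575269746362245 | 9.775 [449.6 -59.  195.4] [0.1 0.5 0.1]
-32 113 49.634433285601546 | -24 116 49.60988346526322 | -16 106 49.95757852132201 | -8 101 49.57809358362058 | 0 136 51.67841493146792 | 8 131 54.95349111730569 | 16 121 58.103687796199445 | 24 66 60.17459520941765 | 9.825 [449.6 -59.  195.2] [0.6 0.1 0.8]
```

All three are tipped fully over and the arm is clear.

```bash
python3 -c "
from cell import arm
print(arm.sign_off())"
```

```text
the job is handed in; nothing more can be done
None
```

All three rockers were tipped fully on in the required order (dust extraction, lamp, handpiece) with about 4–6 N read at each press; the arm was clear of the bench and the job was handed in at about 10 s, with no verdict returned.

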